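Put the microscope objectives away level

TASK

Move the four microscope objectives, one at a time, from the wooden cleaning board into the stepped storage stand so that their tops all end up level under its flat dust cover: the tallest objective in the lowest holder, the next tallest in the next lowest, and so on in reverse to the shortest in the highest holder. Stand each one upright, nose up, fully down in the holder's recess, setting it down gently without dropping or tipping it over, and leave the oil bottle and the slide box where they are.

Things in the scene. Friction and masses are not known exactly. Their poses are not given: they have to be found in the camera images.
- objective_a_center (a point): Shortest of four loose chrome microscope objectives, upright, 40 mm tall, about 80 g: foot 26 mm wide, 5 mm high; then a barrel 30 mm in diameter; the top 9 mm taper to a nose 24 mm wide. Point: its centre, half-way up; z up. Starts in one of four recesses (44 mm wide, 5 mm deep, 80 mm apart, in a row) of a wooden board, 70 x 310 mm, 14 mm thick.
- objective_b_center (a point): Second shortest of four loose chrome microscope objectives, upright, 52 mm tall, about 110 g: foot 26 mm wide, 5 mm high; then a barrel 30 mm in diameter; the top 9 mm taper to a nose 19 mm wide. Point: its centre, half-way up; z up. Starts in one of four recesses (44 mm wide, 5 mm deep, 80 mm apart, in a row) of a wooden board, 70 x 310 mm, 14 mm thick.
- objective_c_center (a point): Second longest of four loose chrome microscope objectives, upright, 64 mm tall, about 140 g: foot 26 mm wide, 5 mm high; then a barrel 30 mm in diameter; the top 9 mm taper to a nose 14 mm wide. Point: its centre, half-way up; z up. Starts in one of four recesses (44 mm wide, 5 mm deep, 80 mm apart, in a row) of a wooden board, 70 x 310 mm, 14 mm thick.
- objective_d_center (a point): Longest of four loose chrome microscope objectives, upright, 76 mm tall, about 170 g: foot 26 mm wide, 5 mm high; then a barrel 30 mm in diameter; the top 9 mm taper to a nose 9 mm wide. Point: its centre, half-way up; z up. Starts in one of four recesses (44 mm wide, 5 mm deep, 80 mm apart, in a row) of a wooden board, 70 x 310 mm, 14 mm thick.
- holder_a_seat (a point): Highest of the stand's four fixed holders: square grey block 56 x 56 mm, top 57 mm above the table, with a round recess 44 mm wide, 5 mm deep. Point: centre of the recess floor, 52 mm above the table; z up, y along the row of holders (80 mm apart, 24 mm between blocks; fingers closing across the row, along x, clear the neighbours). For the 40 mm objective.
- holder_b_seat (a point): Second highest of the stand's four fixed holders: square grey block 56 x 56 mm, top 45 mm above the table, with a round recess 44 mm wide, 5 mm deep. Point: centre of the recess floor, 40 mm above the table; z up, y along the row of holders (80 mm apart, 24 mm between blocks; fingers closing across the row, along x, clear the neighbours). For the 52 mm objective.
- holder_c_seat (a point): Second lowest of the stand's four fixed holders: square grey block 56 x 56 mm, top 33 mm above the table, with a round recess 44 mm wide, 5 mm deep. Point: centre of the recess floor, 28 mm above the table; z up, y along the row of holders (80 mm apart, 24 mm between blocks; fingers closing across the row, along x, clear the neighbours). For the 64 mm objective.
- holder_d_seat (a point): Lowest of the stand's four fixed holders: square grey block 56 x 56 mm, top 21 mm above the table, with a round recess 44 mm wide, 5 mm deep. Point: centre of the recess floor, 16 mm above the table; z up, y along the row of holders (80 mm apart, 24 mm between blocks; fingers closing across the row, along x, clear the neighbours). For the 76 mm objective.
- oil_bottle_center (a point): Bystander: small amber bottle with a black cap, loose, 32 mm wide, 62 mm tall. The point is its centre, half-way up.
- slide_box_center (a point): Bystander: flat blue box with a white lid, loose, 87 x 62 mm, 30 mm tall. The point is its centre, half-way up; x along its longer side.
Things that resemble listed ones, but are neither listed nor needed, are in the scene too. What is shaped like the part that bears objective_c_center but green or purple is not meant.

How it is judged:
By the outcome, as a careful person would: the job done as asked, in the order asked, and still so for the second after the job is handed in, with the robot touching nothing.
It also fails if it takes over 106 s, if anything falls off the work surface, if the arm or the gripper's body presses on something with over 40 N, if the wrist force passes 120 N, or if a joint passes its speed limit or range.

ROBOT

A 6-joint arm with a two-finger parallel gripper is mounted at the origin on the work surface. World frame = base frame: x ahead of the robot, y to its left, z up, the work surface at z = 0. Lengths are in m, angles in rad, forces in N, time in s.
With the tool pointing down it reaches from about 0.25 to 0.725 m from the base axis. Payload 4 kg.
Tool frame: the origin (TCP) lies midway between the tips of the shut fingers; the grasp point (between the pads) lies 19 mm behind it (bot.grip_point_offset is the distance from the TCP to the grasp point, in m); z points along the fingers, y is the line along which they close (so a half turn about z gives the same grasp; the last joint's range is limited). The gripper opens to 85 mm and grips with 20 to 120 N. Pads are 22 mm wide; open, the fingers measure 114 mm over their backs; the gripper's body (76 mm by 85 mm) begins 54 mm behind the grasp point. The pads swing forward as they close: fully open they stand 13 mm farther back than shut.
Start: joints at [-1.222, 0.241, 0.005, 1.335, 0, 1.571], TCP at [0.171, -0.47, 0.231] pointing down, gripper open.
Joint ranges: [-2.72, 2.72], [-1.05, 1.87], [-1.09, 1.28], [-1.99, 2.15], [-1.42, 1.44], [-3.14, 3.14]. Speed limits (rad/s): [2.79, 2.79, 3.14, 3.14, 3.14, 3.14].

INTERFACE

Orientations are given as a unit quaternion [x, y, z, w].
In Python, from workcell import bot gives the robot as it stands.
- The arm moves only by the tool step_arm, never from a script. Its argument "targets" is text: rows parted by semicolons, each of 7 numbers parted by spaces: the opening, from -1 (shut) to 1 (fully open), so that 0 is half open, then the shift along the world's x, y, z normalised to -1 to 1, where 1 is 0.5 m, then the turn, a rotation vector about the world's x, y, z normalised to -1 to 1, where 1 is pi/4 rad. In form: gripper x y z wx wy wz; .... A call has 1 to 10 rows; each row is the pose to reach, as a shift and turn from the pose commanded when the call began; what a row does not reach only later rows make up. A row lasts 1/12 s, in which the tool goes at most 41.7 mm and 7.16 degrees, less where a joint would pass 70% of its speed; a pose out of reach is approached as far as the arm can. A call with a number of a shift or a turn outside -1 to 1 is refused whole. A call with a gripper value outside its range is refused whole. The fingers move at their own pace and stop on an object; the grip force is fixed at half the most. Time passes only in rows, so rows that repeat a pose let the fingers close. It gives the time, the measured TCP pose, the force, the opening and the grip force at its end, in the units of the state.
- bot.get_obs(): the state, without advancing time (a new reading comes with each control period).
- bot.camera(name): name is "side" or "top" or "wrist"; returns the picture (480x640x3 uint8, red, green, blue); there is no depth.
- bot.camera_info(name): a dict with "vertical_fov" (degrees; the focal length in pixels is half the picture's height over the tangent of half this angle, whatever the lens; pixels are square), "cx", "cy" (the principal point, pixels), "pose" (4x4, takes a point from camera to world coordinates). Camera axes: x right, y up, looking along -z (the intrinsics and any distortion apply to the point x, -y, -z); pixel columns grow to the right and rows downward; lengths in m; the calibration is good to about 2 mm. The wrist camera is an equidistant fisheye: a pixel r from the principal point sees the ray r / f radians off the axis. A picture is of the moment at which its call begins: read the wrist's pose just before it. camera_info takes no time and is no camera call; for the wrist camera it gives the pose at the moment of the call.
- bot.job_done(): hands the job in; it is judged then, once.
The state is a dict: "clock": time; "joint_pos": joint angles; "joint_vel": joint speeds; "tau": joint torques, N m; "eef_pos": TCP position; "tool_rot": TCP orientation; "ft_force": force on the tool from outside, world axes, zero at the start; "ft_torque": the same for the moment, N m; "grip_width": finger opening in m; "grasp_force": force on a finger pad.
Only numpy, scipy, OpenCV 4.12 (cv2) and the standard library are available. Lean on these libraries where they do the work, as an engineer would, in place of code of your own. Each camera call takes 0.05 s, during which the arm holds its last target. There are 200 camera calls.

## Working session

There is one attempt and no reset: what is moved stays moved. The work goes in short steps, Python scripts to look and compute and a tool call to move; the robot and the scene stay as the last step left them, time stands still between calls to the robot, and variables do not carry over. Pictures are saved under pics/ and viewed, at most 14 in all, crops included, and the job is handed in when it is done.

Besides the shell and the picture viewer there is one more tool, called after "Request:" as a command line: name --argument value ..., lists and objects as JSON in quotes. step_arm: Moves the arm, as the interface text tells. Scaled input: -1 to 1 covers 0.5 m each way for a shift and pi/4 rad each way for a turn. Its arguments: {"type":"object","properties":{"targets":{"type":"string"}},"required":["targets"]}

```bash
mkdir -p pics; ls; python3 - <<'E'
from workcell import bot
import cv2, numpy as np
np.set_printoptions(precision=4,suppress=True)
for n in ("top","side"):
    i=bot.camera_info(n); print(n,i)
    cv2.imwrite(f"pics/{n}0.png",bot.camera(n)[:,:,::-1])
o=bot.get_obs(); print(o)
print(bot.camera_info("wrist"))
E
```

```text
pics
top {'vertical_fov': 45.70319777309174, 'cx': 312.1087569832715, 'cy': 241.0586571406917, 'pose': array([[-0.0151,  0.9842, -0.1764,  0.3832],
       [-0.9998, -0.0124,  0.0169,  0.0121],
       [ 0.0144,  0.1766,  0.9842,  1.1898],
       [ 0.    ,  0.    ,  0.    ,  1.    ]])}
side {'vertical_fov': 44.1405035817381, 'cx': 317.9569766376351, 'cy': 231.01107504464508, 'pose': array([[-0.8265,  0.424 , -0.3703,  0.1712],
       [-0.5629, -0.6153,  0.5518,  0.6014],
       [ 0.0061,  0.6645,  0.7472,  0.8474],
       [ 0.    ,  0.    ,  0.    ,  1.    ]])}
{'clock': 0.1, 'joint_pos': array([-1.222 ,  0.2414,  0.0038,  1.3352, -0.    ,  1.5708]), 'joint_vel': array([ 0.0013,  0.0002,  0.0039, -0.0002, -0.0009,  0.0012]), 'tau': array([  0.0005, -37.3139,  25.301 ,   0.0108,  -0.    ,   0.    ]), 'eef_pos': array([ 0.1707, -0.4694,  0.2305]), 'tool_rot': array([ 0.9848,  0.1735, -0.0002, -0.0009]), 'ft_force': array([ 0.0681, -0.1436,  1.2798]), 'ft_torque': array([ 0.0245,  0.0161, -0.0104]), 'grasp_force': 0.0, 'grip_width': 0.08545974705747059}
{'vertical_fov': 65.70646984690485, 'cx': 312.7448922699331, 'cy': 241.28354552978757, 'pose': array([[ 0.3419,  0.9061,  0.2492,  0.2339],
       [-0.9397,  0.3303,  0.0882, -0.4463],
       [-0.0024, -0.2643,  0.9644,  0.3731],
       [ 0.    ,  0.    ,  0.    ,  1.    ]])}
```

View pics/top0.png

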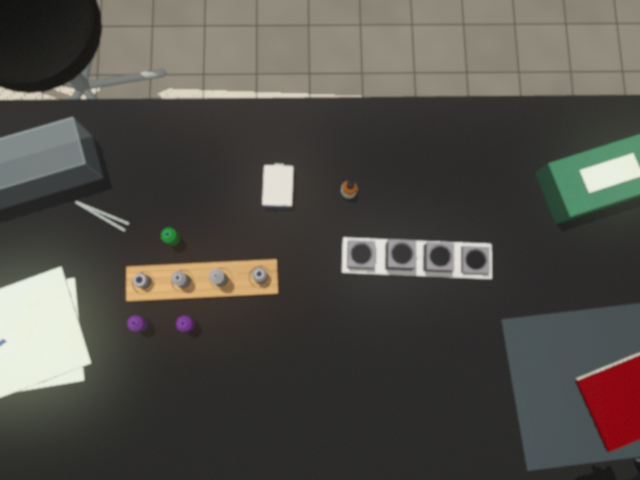

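View pics/side0.png

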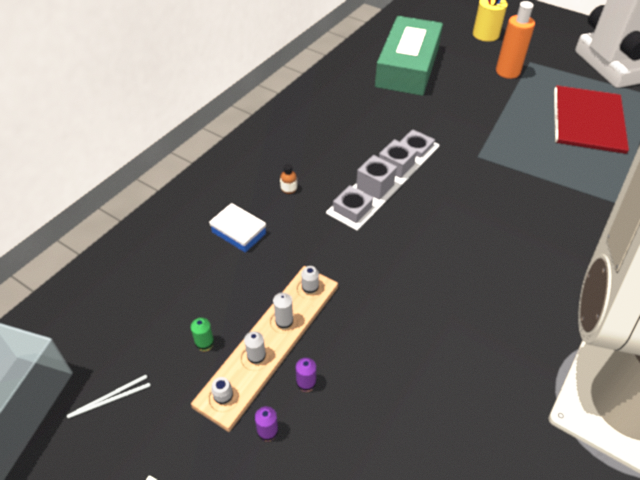

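The top view shows the board with four chrome objectives at about (142,281), (181,279), (218,277) and (261,275). The stand's recesses are at about (361,254), (402,254), (440,257) and (476,260), the bottle at (349,189), the box at (278,186), and green and purple decoys around the board. The side view shows the same objects, with the tallest objective third from the left. I'll zoom in for heights.

```bash
python3 - <<'E'
import cv2, numpy as np
t=cv2.imread("pics/top0.png"); s=cv2.imread("pics/side0.png")
def c(im,x,y,w,h,W,H): return cv2.resize(im[y:y+h,x:x+w],(W,H),interpolation=cv2.INTER_CUBIC)
a=np.hstack([c(t,120,255,160,50,400,125),c(t,335,230,160,50,400,125)])
b=np.hstack([c(s,190,250,160,180,400,450),c(s,320,120,130,146,400,450)])
cv2.imwrite("pics/m.png",np.vstack([a,b]))
E
```

```text
(no output)
```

View pics/m.png

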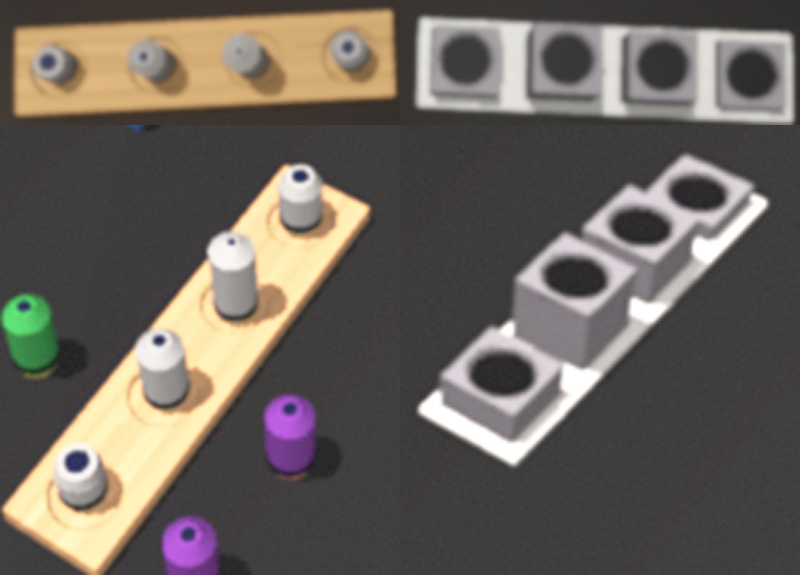

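The order from +y is objectives A, C, D, B and holders C?, A, B, D?. I'll triangulate to confirm.

```bash
cat > h.py <<'E'
from workcell import bot
import numpy as np, cv2
np.set_printoptions(precision=4,suppress=True)
def ray(n,u,v,i=None):
    i=i or bot.camera_info(n); f=240/np.tan(np.radians(i["vertical_fov"]/2))
    x,y=u-i["cx"],v-i["cy"]
    if n=="wrist":
        r=np.hypot(x,y)+1e-9; t=r/f; d=np.array([x/r*np.sin(t),-y/r*np.sin(t),-np.cos(t)])
    else: d=np.array([x/f,-y/f,-1.])
    P=i["pose"]; return P[:3,3],P[:3,:3]@d
def atz(n,u,v,z,i=None):
    o,d=ray(n,u,v,i); return (o+d*(z-o[2])/d[2])[:2]
def tri(a,b):
    (o1,d1),(o2,d2)=ray("top",*a),ray("side",*b)
    s=np.linalg.lstsq(np.c_[d1,-d2],o2-o1,rcond=None)[0]
    p,q=o1+s[0]*d1,o2+s[1]*d2; return (p+q)/2,np.linalg.norm(p-q)
def proj(p,i):
    P=i["pose"]; q=P[:3,:3].T@(np.asarray(p)-P[:3,3]); x,y,z=q[0],-q[1],-q[2]
    f=240/np.tan(np.radians(i["vertical_fov"]/2)); r=np.hypot(x,y)+1e-12; t=np.arctan2(r,z)
    return i["cx"]+f*t*x/r, i["cy"]+f*t*y/r
E
python3 - <<'E'
from h import *
L=dict(A=((139.2,280.6),(221.2,384.4),.049),C=((177.2,278.2),(253.2,336),.073),D=((216,275.8),(282.4,296.4),.085),B=((258.8,273.8),(310,270.4),.061),
h1=((361.4,253.6),(352.8,200.6),.033),h2=((401.8,253.2),(376.5,169.1),.057),h3=((439.8,256),(398.3,152.5),.045),h4=((475.4,259.6),(416.5,142.4),.021))
for k,(a,b,z) in L.items(): print(k,*tri(a,b),atz("top",*a,z),atz("side",*b,z))
print("bottle",atz("top",349,187,.06),"box",atz("top",278,185,.03),"green",atz("top",170,235,.06),"purple",atz("top",185,324,.06),atz("top",137,324,.06))
E
```

```text
A [0.5128 0.3404 0.0493] 0.002805144874632393 [0.5116 0.3398] [0.5143 0.3409]
C [0.5143 0.2598 0.0728] 0.00373146728448637 [0.5126 0.2588] [0.516  0.2605]
D [0.5167 0.1821 0.0835] 0.003481910244628885 [0.5149 0.1811] [0.5177 0.1835]
B [0.5217 0.1003 0.0599] 0.0019561271214989674 [0.5206 0.0998] [0.5221 0.1013]
h1 [ 0.5653 -0.109   0.0268] 0.0027835044918161776 [ 0.563  -0.1088] [ 0.5636 -0.1032]
h2 [ 0.5611 -0.1884  0.0518] 0.002625615874127414 [ 0.5591 -0.188 ] [ 0.5598 -0.1829]
h3 [ 0.5554 -0.2682  0.0413] 0.0015592357952144507 [ 0.5542 -0.2675] [ 0.5544 -0.2639]
h4 [ 0.5513 -0.3488  0.0147] 0.002612687704825658 [ 0.5492 -0.3474] [ 0.5497 -0.3412]
bottle [ 0.6975 -0.0848] box [0.7118 0.0621] green [0.6017 0.2784] purple [0.4238 0.2441] [0.4252 0.3376]
```

Identities are confirmed, with holders in +y order C, A, B, D. Now I'll move toward D, closing across the row (yaw about +72°).

Request:
step_arm --targets "1 0.56 0.8 0 0 0 1;1 0.56 0.8 0 0 0 1;1 0.56 0.8 0 0 0 1;1 0.56 0.8 0 0 0 1;1 0.56 0.8 0 0 0 1;1 0.56 0.8 0 0 0 1;1 0.56 0.8 0 0 0 1;1 0.56 0.8 0 0 0 1;1 0.56 0.8 0 0 0 1;1 0.56 0.8 0 0 0 1"

```text
clock: 0.93
eef_pos: [0.4103, -0.1266, 0.2312]
tool_rot: [0.843, 0.537, -0.0, -0.0]
ft_force: [0.1, -1.2, 0.2]
grip_width: 0.0853
grasp_force: 0.0
```

Request:
step_arm --targets "1 0.21 0.61 -0.06 0 0 0.6;1 0.21 0.61 -0.06 0 0 0.6;1 0.21 0.61 -0.06 0 0 0.6;1 0.21 0.61 -0.06 0 0 0.6;1 0.21 0.61 -0.06 0 0 0.6;1 0.21 0.61 -0.06 0 0 0.6;1 0.21 0.61 -0.06 0 0 0.6;1 0.21 0.61 -0.06 0 0 0.6;1 0.21 0.61 -0.06 0 0 0.6;1 0.21 0.61 -0.06 0 0 0.6"

```text
clock: 1.77
eef_pos: [0.5143, 0.1779, 0.2]
tool_rot: [0.694, 0.72, -0.001, -0.0]
ft_force: [-0.6, -0.5, -0.1]
grip_width: 0.0853
grasp_force: 0.0
```

```bash
python3 - <<'E'
from h import *
i=bot.camera_info("wrist"); im=bot.camera("wrist")[:,:,::-1].copy(); cv2.imwrite("pics/w1.png",im)
np.save("w1.npy",i,allow_pickle=True)
o=bot.get_obs(); print(o["eef_pos"],o["tool_rot"],i["pose"])
for k,p in dict(A=(.5128,.3404,.049),C=(.5143,.2598,.073),D=(.5167,.1821,.085),B=(.5217,.1003,.061)).items(): print(k,proj(p,i))
E
```

```text
[0.5141 0.1766 0.2004] [ 0.6943  0.7197 -0.0012 -0.0003] [[ 0.9993 -0.0374 -0.0076  0.5124]
 [ 0.0381  0.9636  0.2647  0.2453]
 [-0.0026 -0.2648  0.9643  0.3425]
 [ 0.      0.      0.      1.    ]]
A (np.float64(318.77998613214544), np.float64(25.313370557892767))
C (np.float64(317.0830474580779), np.float64(121.81086664946572))
D (np.float64(316.25051230781827), np.float64(231.29626870927737))
B (np.float64(317.9919501740668), np.float64(318.73107911626425))
```

View pics/w1.png

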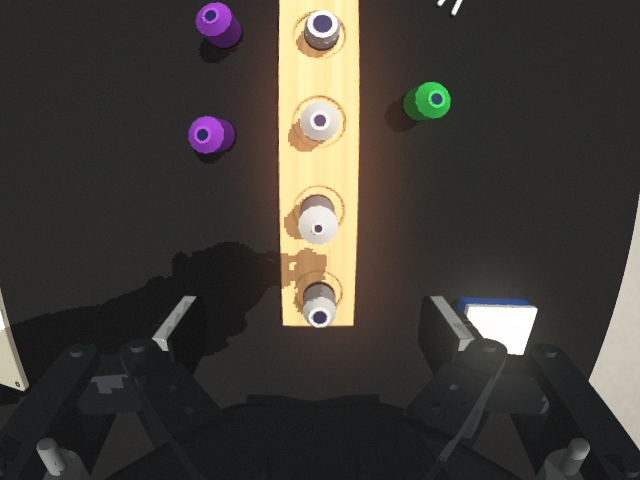

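The wrist view shows the noses at A (321,24), C (320,121), D (318,228) and B (319,317), within about 3 px of the predictions. I'll refine the positions.

```bash
python3 - <<'E'
from h import *
i=np.load("w1.npy",allow_pickle=True).item()
for k,u,v,z in (("A",321,24,.049),("C",320,121,.073),("D",318,228,.085),("B",319,317,.061)): print(k,atz("wrist",u,v,z,i))
E
```

```text
A [0.5145 0.3416]
C [0.5164 0.2605]
D [0.5178 0.1846]
B [0.5225 0.102 ]
```

Request:
step_arm --targets "1 0.006 0.014 0 0 0 0;1 0.006 0.014 -0.07 0 0 0;1 0.006 0.014 -0.15 0 0 0;1 0.006 0.014 -0.22 0 0 0;1 0.006 0.014 -0.28 0 0 0;1 0.006 0.014 -0.32 0 0 0;1 0.006 0.014 -0.336 0 0 0;1 0.006 0.014 -0.336 0 0 0;1 0.006 0.014 -0.336 0 0 0"

```text
clock: 2.57
eef_pos: [0.5184, 0.1829, 0.0342]
tool_rot: [0.695, 0.719, 0.0, 0.0]
ft_force: [0.2, 0.1, 0.1]
grip_width: 0.0854
grasp_force: 0.0
```

Request:
step_arm --targets "-1 0 0 0 0 0 0;-1 0 0 0 0 0 0;-1 0 0 0 0 0 0;-1 0 0 0 0 0 0;-1 0 0 0 0 0 0;-1 0 0 0 0 0 0;-1 0 0 0 0 0 0;-1 0 0 0 0 0 0"

```text
clock: 3.23
eef_pos: [0.5182, 0.1837, 0.0343]
tool_rot: [0.695, 0.719, 0.001, 0.0]
ft_force: [-1.0, -0.8, 5.4]
grip_width: 0.0287
grasp_force: 58.9
```

Request:
step_arm --targets "-1 0 0 0.04 0 0 0;-1 0 0 0.1 0 0 0;-1 0 0 0.18 0 0 0;-1 0 0 0.24 0 0 0;-1 0.005 -0.05 0.26 0 0 0;-1 0.01 -0.12 0.26 0 0 0;-1 0.015 -0.2 0.26 0 0 -0.1;-1 0.02 -0.28 0.26 0 0 -0.1;-1 0.025 -0.36 0.26 0 0 -0.12;-1 0.03 -0.44 0.26 0 0 -0.12"

```text
clock: 4.07
eef_pos: [0.5322, -0.0382, 0.1629]
tool_rot: [0.728, 0.686, -0.0, -0.0]
ft_force: [1.0, 0.5, -1.6]
grip_width: 0.0286
grasp_force: 59.4
```

Request:
step_arm --targets "-1 0.004 -0.08 0 0 0 0;-1 0.008 -0.16 0 0 0 0;-1 0.01 -0.24 0 0 0 0;-1 0.014 -0.32 0 0 0 0;-1 0.018 -0.38 0 0 0 0;-1 0.02 -0.42 0 0 0 0;-1 0.02 -0.43 0 0 0 0;-1 0.02 -0.43 0 0 0 0;-1 0.02 -0.43 0 0 0 0"

```text
clock: 4.82
eef_pos: [0.5423, -0.2508, 0.1626]
tool_rot: [0.728, 0.686, -0.0, -0.001]
ft_force: [-0.7, -0.4, -2.0]
grip_width: 0.0286
grasp_force: 59.4
```

```bash
python3 - <<'E'
from h import *
i=bot.camera_info("wrist"); im=bot.camera("wrist")[:,:,::-1].copy(); cv2.imwrite("pics/w2.png",im)
np.save("w2.npy",i,allow_pickle=True)
o=bot.get_obs(); print(o["eef_pos"],o["tool_rot"],o["grasp_force"],o["grip_width"])
for k,p in dict(hC=(.564,-.106,.033),hA=(.56,-.186,.057),hB=(.555,-.266,.045),hD=(.551,-.346,.021)).items(): print(k,proj(p,i))
E
```

```text
[ 0.5425 -0.2503  0.1628] [ 0.7275  0.6861 -0.     -0.0008] 59.384740591049194 0.028898790679307562
hC (np.float64(330.5644947026475), np.float64(38.023177666344736))
hA (np.float64(333.4067350776723), np.float64(144.63986493523743))
hB (np.float64(331.06817815620235), np.float64(255.3113851563763))
hD (np.float64(329.1201083888923), np.float64(334.5922114557749))
```

View pics/w2.png

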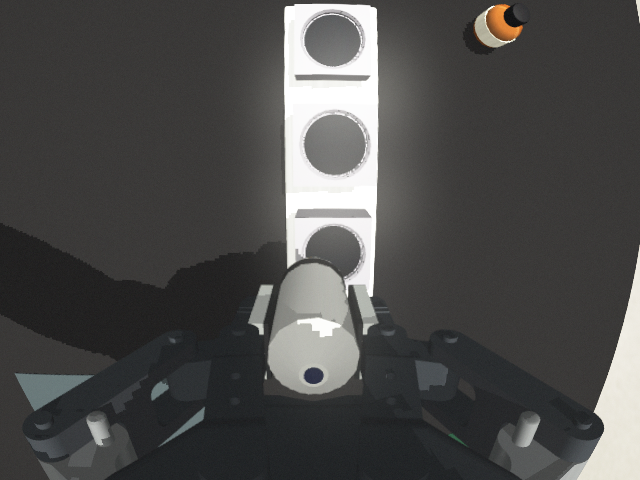

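The holders appear at C (332,40), A (336,145) and B (332,252), within 3 px of the predictions, and the D objective is held upright. I'll go over holder D and lower it.

Request:
step_arm --targets "-1 0.01 -0.07 0 0 0 0;-1 0.018 -0.14 0 0 0 0;-1 0.018 -0.18 0 0 0 0;-1 0.018 -0.194 0 0 0 0;-1 0.018 -0.194 0 0 0 0;-1 0.018 -0.194 -0.06 0 0 0;-1 0.018 -0.194 -0.12 0 0 0;-1 0.018 -0.194 -0.18 0 0 0;-1 0.018 -0.194 -0.21 0 0 0;-1 0.018 -0.194 -0.21 0 0 0"

```text
clock: 5.7
eef_pos: [0.5489, -0.3438, 0.0534]
tool_rot: [0.727, 0.687, -0.001, -0.005]
ft_force: [-1.0, 0.2, -2.4]
grip_width: 0.029
grasp_force: 59.5
```

```bash
python3 - <<'E'
from h import *
i=bot.camera_info("side"); cv2.imwrite("pics/s2.png",cv2.resize(bot.camera("side")[100:220,330:470,::-1],(700,600),interpolation=cv2.INTER_CUBIC))
print(bot.get_obs()["eef_pos"])
E
```

```text
[ 0.5504 -0.345   0.0561]
```

View pics/s2.png

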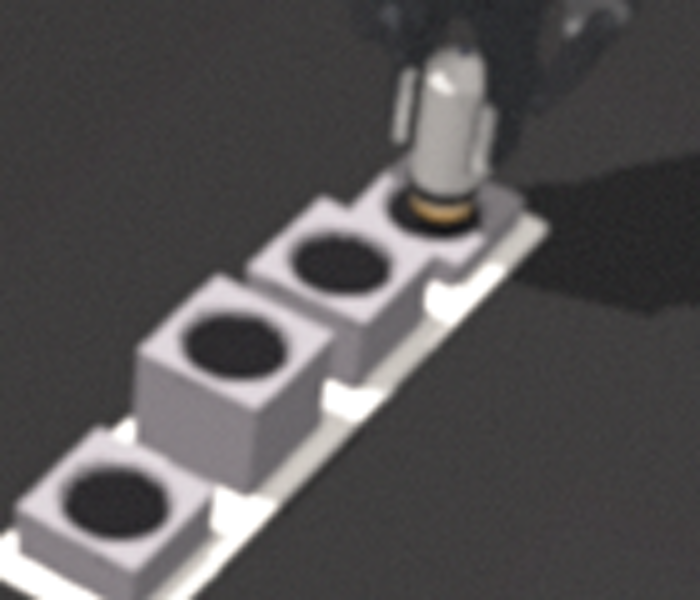

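The objective is centred over the lowest holder, with the crop showing its foot at (440,205) inside the recess. I'll lower it gently.

Request:
step_arm --targets "-1 0 0 -0.01 0 0 0;-1 0 0 -0.018 0 0 0;-1 0 0 -0.024 0 0 0;-1 0 0 -0.028 0 0 0;-1 0 0 -0.031 0 0 0;-1 0 0 -0.033 0 0 0;-1 0 0 -0.033 0 0 0;-1 0 0 -0.033 0 0 0"

```text
clock: 6.42
eef_pos: [0.5518, -0.3487, 0.0419]
tool_rot: [0.728, 0.686, 0.0, 0.0]
ft_force: [-0.2, 0.4, -0.7]
grip_width: 0.0289
grasp_force: 59.5
```

Request:
step_arm --targets "-1 0 0 -0.001 0 0 0;-1 0 0 -0.002 0 0 0;-1 0 0 -0.002 0 0 0"

```text
clock: 6.67
eef_pos: [0.552, -0.3488, 0.0414]
tool_rot: [0.728, 0.686, 0.0, 0.0]
ft_force: [-1.0, 0.3, 1.9]
grip_width: 0.0286
grasp_force: 59.6
```

Request:
step_arm --targets "-0.2 0 0 0 0 0 0;-0.1 0 0 0 0 0 0;0.2 0 0 0 0 0 0;0.5 0 0 0 0 0 0;0.6 0 0 0 0 0 0;0.6 0 0 0.06 0 0 0;0.6 0 0 0.14 0 0 0;0.6 0 0 0.22 0 0 0;0.6 0 0 0.26 0 0 0;0.6 0 0 0.26 0 0 0"

```text
clock: 7.5
eef_pos: [0.555, -0.3505, 0.1783]
tool_rot: [0.728, 0.686, 0.002, 0.006]
ft_force: [1.3, -0.4, 1.3]
grip_width: 0.0683
grasp_force: 0.0
```

Request:
step_arm --targets "0.6 0 0.05 0 0 0 0;0.6 -0.005 0.12 0 0 0 0;0.6 -0.01 0.2 0 0 0 0;0.6 -0.015 0.28 0 0 0 0.03;0.6 -0.02 0.36 0 0 0 0.06;0.6 -0.025 0.44 0 0 0 0.09;0.6 -0.03 0.52 0 0 0 0.12;0.6 -0.035 0.6 0 0 0 0.12;0.6 -0.04 0.68 0 0 0 0.12;0.6 -0.046 0.76 0 0 0 0.12"

```text
clock: 8.33
eef_pos: [0.528, 0.0332, 0.1703]
tool_rot: [0.695, 0.719, -0.0, -0.0]
ft_force: [0.4, 0.3, -0.2]
grip_width: 0.0682
grasp_force: 0.0
```

Request:
step_arm --targets "0.6 -0.005 0.08 0 0 0 0;0.6 -0.01 0.16 0 0 0 0;0.6 -0.015 0.24 0 0 0 0;0.6 -0.02 0.32 0 0 0 0;0.6 -0.024 0.4 0 0 0 0;0.6 -0.024 0.44 0 0 0 0;0.6 -0.024 0.455 0 0 0 0;0.6 -0.024 0.455 0 0 0 0;0.6 -0.024 0.455 0 0 0 0;0.6 -0.024 0.455 0 0 0 0"

```text
clock: 9.17
eef_pos: [0.5167, 0.2574, 0.1704]
tool_rot: [0.695, 0.719, -0.001, 0.0]
ft_force: [-0.0, -0.1, -0.5]
grip_width: 0.0683
grasp_force: 0.0
```

```bash
python3 - <<'E'
from h import *
i=bot.camera_info("wrist"); im=bot.camera("wrist")[:,:,::-1].copy(); s=bot.camera("side")[100:220,330:470,::-1]
cv2.imwrite("pics/w3.png",np.hstack([cv2.resize(im,(480,360),interpolation=cv2.INTER_AREA),cv2.resize(s,(320,360))]))
np.save("w3.npy",i,allow_pickle=True)
o=bot.get_obs(); print(o["eef_pos"],o["tool_rot"])
for k,p in dict(A=(.5145,.3416,.049),C=(.5164,.2605,.073)).items(): print(k,np.array(proj(p,i))*.75)
E
```

```text
[0.517  0.2573 0.1708] [ 0.6956  0.7184 -0.0003  0.    ]
A [234.9163  88.5666]
C [234.0209 179.2771]
```

View pics/w3.png

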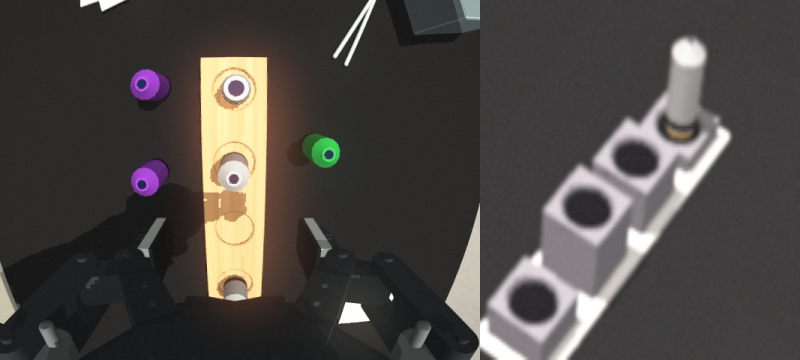

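D stands in its holder, and C's nose is at (233,178) as predicted. I'll grasp C.

Request:
step_arm --targets "0.6 0 0.007 -0.05 0 0 0;0.6 0 0.007 -0.12 0 0 0;0.6 0 0.007 -0.19 0 0 0;0.6 0 0.007 -0.25 0 0 0;0.6 0 0.007 -0.28 0 0 0;0.6 0 0.007 -0.285 0 0 0;0.6 0 0.007 -0.285 0 0 0;0.6 0 0.007 -0.285 0 0 0"

```text
clock: 9.93
eef_pos: [0.518, 0.2622, 0.0296]
tool_rot: [0.695, 0.719, 0.001, 0.0]
ft_force: [0.4, 0.6, -0.1]
grip_width: 0.0683
grasp_force: 0.0
```

Request:
step_arm --targets "-1 0 0 0 0 0 0;-1 0 0 0 0 0 0;-1 0 0 0 0 0 0;-1 0 0 0 0 0 0;-1 0 0 0 0 0 0;-1 0 0 0 0 0 0;-1 0 0 0 0 0 0"

```text
clock: 10.52
eef_pos: [0.5177, 0.263, 0.03]
tool_rot: [0.695, 0.719, 0.001, 0.0]
ft_force: [-1.7, -0.2, 5.9]
grip_width: 0.0286
grasp_force: 59.0
```

Request:
step_arm --targets "-1 0 0 0.04 0 0 0;-1 0 0 0.1 0 0 0;-1 0 0 0.17 0 0 0;-1 0 0 0.2 0 0 0;-1 0.01 -0.05 0.2 0 0 0;-1 0.02 -0.12 0.2 0 0 -0.03;-1 0.03 -0.2 0.2 0 0 -0.06;-1 0.04 -0.28 0.2 0 0 -0.09;-1 0.05 -0.36 0.2 0 0 -0.12;-1 0.06 -0.44 0.2 0 0 -0.12"

```text
clock: 11.35
eef_pos: [0.5465, 0.0408, 0.1283]
tool_rot: [0.728, 0.686, -0.0, 0.0]
ft_force: [0.9, 0.7, -1.2]
grip_width: 0.0286
grasp_force: 59.3
```

Request:
step_arm --targets "-1 0.01 -0.08 0 0 0 0;-1 0.02 -0.16 0 0 0 0;-1 0.03 -0.23 0 0 0 0;-1 0.035 -0.28 0 0 0 0;-1 0.035 -0.298 0 0 0 0;-1 0.035 -0.298 0 0 0 0;-1 0.035 -0.298 0 0 0 0"

```text
clock: 11.93
eef_pos: [0.5639, -0.1062, 0.128]
tool_rot: [0.728, 0.686, 0.0, -0.001]
ft_force: [0.4, -0.3, -1.8]
grip_width: 0.0283
grasp_force: 59.4
```

Request:
step_arm --targets "-1 0 0 -0.04 0 0 0;-1 0 0 -0.09 0 0 0;-1 0 0 -0.12 0 0 0;-1 0 0 -0.135 0 0 0;-1 0 0 -0.145 0 0 0;-1 0 0 -0.15 0 0 0;-1 0 0 -0.153 0 0 0;-1 0 0 -0.156 0 0 0;-1 0 0 -0.158 0 0 0;-1 0 0 -0.158 0 0 0"

```text
clock: 12.77
eef_pos: [0.5648, -0.1066, 0.0499]
tool_rot: [0.728, 0.686, 0.0, 0.0]
ft_force: [0.7, 0.4, -2.1]
grip_width: 0.0283
grasp_force: 59.4
```

```bash
python3 - <<'E'
from h import *
cv2.imwrite("pics/s3.png",cv2.resize(bot.camera("side")[100:230,310,None] if 0 else bot.camera("side")[100:230,310:450,::-1],(646,600),interpolation=cv2.INTER_CUBIC))
print(bot.get_obs()["eef_pos"],bot.get_obs()["ft_force"])
E
```

```text
[ 0.5647 -0.1067  0.0499] [ 0.3899 -0.206  -1.2247]
```

View pics/s3.png

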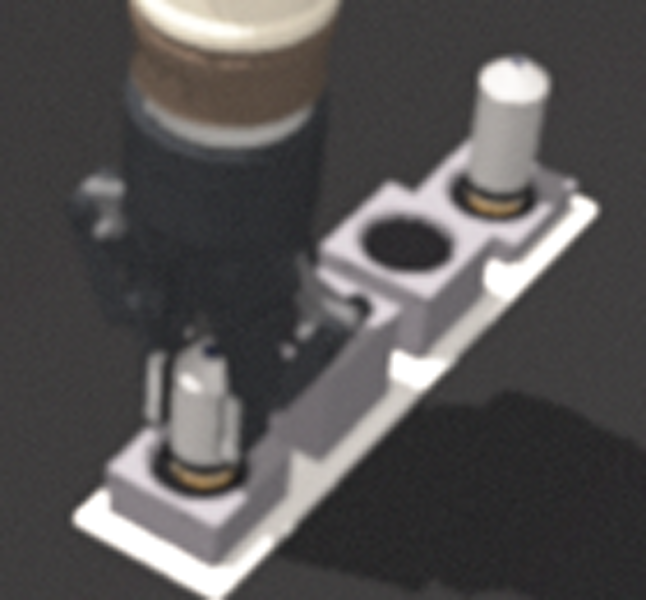

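C is inside its recess, with its foot at (203,472) in the crop, and D is upright at (497,190). Last millimetre next.

Request:
step_arm --targets "-1 0 0 -0.001 0 0 0;-1 0 0 -0.002 0 0 0;-1 0 0 -0.002 0 0 0;-1 0 0 -0.002 0 0 0"

```text
clock: 13.15
eef_pos: [0.5647, -0.1067, 0.049]
tool_rot: [0.728, 0.686, 0.0, 0.0]
ft_force: [-1.6, -0.4, 2.7]
grip_width: 0.0287
grasp_force: 59.7
```

Request:
step_arm --targets "-0.2 0 0 0 0 0 0;-0.1 0 0 0 0 0 0;0.2 0 0 0 0 0 0;0.5 0 0 0 0 0 0;0.6 0 0 0 0 0 0;0.6 0 0 0.06 0 0 0;0.6 0 0 0.14 0 0 0;0.6 0 0 0.22 0 0 0;0.6 0 0 0.26 0 0 0;0.6 0 0 0.26 0 0 0"

```text
clock: 13.98
eef_pos: [0.568, -0.1072, 0.1848]
tool_rot: [0.728, 0.686, 0.003, 0.005]
ft_force: [0.2, 0.0, 0.4]
grip_width: 0.0683
grasp_force: 0.0
```

Request:
step_arm --targets "0.6 -0.01 0.05 0 0 0 0;0.6 -0.02 0.12 0 0 0 0.03;0.6 -0.03 0.2 0 0 0 0.06;0.6 -0.05 0.28 0 0 0 0.09;0.6 -0.07 0.36 0 0 0 0.12;0.6 -0.083 0.41 0 0 0 0.12;0.6 -0.083 0.418 0 0 0 0.12;0.6 -0.083 0.418 0 0 0 0.12;0.6 -0.083 0.418 0 0 0 0.12"

```text
clock: 14.73
eef_pos: [0.5226, 0.1022, 0.1776]
tool_rot: [0.695, 0.719, -0.001, -0.0]
ft_force: [-0.0, 0.2, -0.3]
grip_width: 0.0683
grasp_force: 0.0
```

```bash
python3 - <<'E'
from h import *
i=bot.camera_info("wrist"); im=bot.camera("wrist")[:,:,::-1].copy(); s=bot.camera("side")[100:220,320:460,::-1]
cv2.imwrite("pics/w4.png",np.hstack([cv2.resize(im,(480,360),interpolation=cv2.INTER_AREA),cv2.resize(s,(320,360))]))
o=bot.get_obs(); print(o["eef_pos"],o["tool_rot"])
for k,p in dict(A=(.5145,.3416,.049),B=(.5225,.102,.061)).items(): print(k,np.array(proj(p,i))*.75)
E
```

```text
[0.523  0.1012 0.1779] [ 0.6954  0.7187 -0.0004 -0.    ]
A [234.6979 -51.3107]
B [234.2135 177.4625]
```

View pics/w4.png

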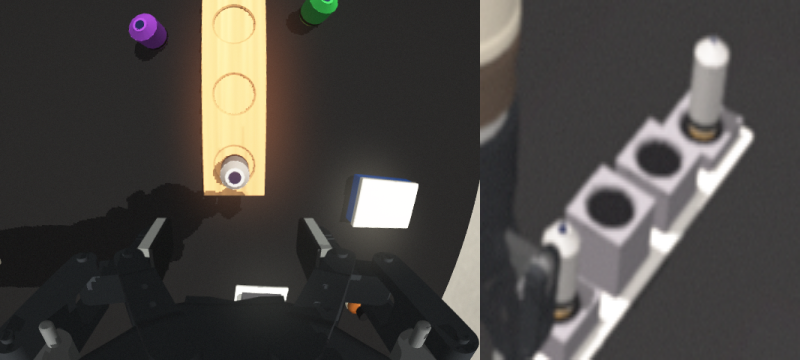

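B's nose is at (234,177) as predicted, and C and D are upright in their holders. I'll grasp B.

Request:
step_arm --targets "0.6 0 0 -0.05 0 0 0;0.6 0 0 -0.12 0 0 0;0.6 0 0 -0.19 0 0 0;0.6 0 0 -0.26 0 0 0;0.6 0 0 -0.3 0 0 0;0.6 0 0 -0.31 0 0 0;0.6 0 0 -0.31 0 0 0;0.6 0 0 -0.31 0 0 0"

```text
clock: 15.5
eef_pos: [0.5239, 0.1017, 0.0241]
tool_rot: [0.695, 0.719, 0.0, 0.0]
ft_force: [0.3, 0.1, 0.8]
grip_width: 0.0684
grasp_force: 0.0
```

Request:
step_arm --targets "-1 0 0 0 0 0 0;-1 0 0 0 0 0 0;-1 0 0 0 0 0 0;-1 0 0 0 0 0 0;-1 0 0 0 0 0 0;-1 0 0 0 0 0 0;-1 0 0 0 0 0 0"

```text
clock: 16.08
eef_pos: [0.5241, 0.1027, 0.0251]
tool_rot: [0.695, 0.719, 0.001, 0.001]
ft_force: [-1.0, -0.6, 6.1]
grip_width: 0.0283
grasp_force: 58.9
```

Request:
step_arm --targets "-1 0 0 0.04 0 0 0;-1 0 0 0.1 0 0 0;-1 0 0 0.18 0 0 0;-1 0 0 0.24 0 0 0;-1 0.01 -0.05 0.27 0 0 0;-1 0.015 -0.12 0.27 0 0 -0.03;-1 0.02 -0.2 0.27 0 0 -0.06;-1 0.03 -0.28 0.27 0 0 -0.09;-1 0.035 -0.36 0.27 0 0 -0.12;-1 0.04 -0.44 0.27 0 0 -0.12"

```text
clock: 16.92
eef_pos: [0.5427, -0.1191, 0.1588]
tool_rot: [0.728, 0.686, 0.0, 0.0]
ft_force: [0.2, -0.3, -0.9]
grip_width: 0.0286
grasp_force: 59.4
```

Request:
step_arm --targets "-1 0.01 -0.08 0 0 0 0;-1 0.02 -0.16 0 0 0 0;-1 0.024 -0.23 0 0 0 0;-1 0.024 -0.28 0 0 0 0;-1 0.024 -0.297 0 0 0 0;-1 0.024 -0.297 0 0 0 0;-1 0.024 -0.297 0 0 0 0"

```text
clock: 17.5
eef_pos: [0.5545, -0.2656, 0.1581]
tool_rot: [0.728, 0.686, 0.0, -0.001]
ft_force: [-0.1, 0.2, -1.5]
grip_width: 0.0283
grasp_force: 59.4
```

Request:
step_arm --targets "-1 0.002 0 -0.06 0 0 0;-1 0.002 0 -0.13 0 0 0;-1 0.002 0 -0.165 0 0 0;-1 0.002 0 -0.18 0 0 0;-1 0.002 0 -0.19 0 0 0;-1 0.002 0 -0.196 0 0 0;-1 0.002 0 -0.199 0 0 0;-1 0.002 0 -0.202 0 0 0;-1 0.002 0 -0.204 0 0 0;-1 0.002 0 -0.204 0 0 0"

```text
clock: 18.33
eef_pos: [0.5563, -0.2663, 0.0571]
tool_rot: [0.728, 0.686, 0.0, 0.001]
ft_force: [0.3, -0.3, -0.9]
grip_width: 0.0284
grasp_force: 59.4
```

Request:
step_arm --targets "-1 0 0 -0.001 0 0 0;-1 0 0 -0.002 0 0 0;-1 0 0 -0.002 0 0 0;-1 0 0 -0.002 0 0 0"

```text
clock: 18.67
eef_pos: [0.5562, -0.2664, 0.0562]
tool_rot: [0.728, 0.686, 0.0, 0.001]
ft_force: [-0.5, 0.2, 3.4]
grip_width: 0.0282
grasp_force: 59.9
```

Request:
step_arm --targets "-0.2 0 0 0 0 0 0;-0.1 0 0 0 0 0 0;0.2 0 0 0 0 0 0;0.5 0 0 0 0 0 0;0.6 0 0 0 0 0 0;0.6 0 0 0.06 0 0 0;0.6 0 0 0.14 0 0 0;0.6 0 0 0.22 0 0 0;0.6 0 0 0.26 0 0 0;0.6 0 0 0.26 0 0 0"

```text
clock: 19.5
eef_pos: [0.5591, -0.2676, 0.1922]
tool_rot: [0.728, 0.686, 0.002, 0.006]
ft_force: [0.9, -0.6, 0.2]
grip_width: 0.0682
grasp_force: 0.0
```

Request:
step_arm --targets "0.6 0 0.05 0 0 0 0;0.6 -0.005 0.12 0 0 0 0;0.6 -0.01 0.2 0 0 0 0;0.6 -0.015 0.28 0 0 0 0.03;0.6 -0.02 0.36 0 0 0 0.06;0.6 -0.025 0.44 0 0 0 0.09;0.6 -0.03 0.52 0 0 0 0.12;0.6 -0.035 0.6 0 0 0 0.12;0.6 -0.04 0.68 0 0 0 0.12;0.6 -0.046 0.76 0 0 0 0.12"

```text
clock: 20.33
eef_pos: [0.532, 0.1157, 0.1846]
tool_rot: [0.695, 0.719, -0.0, -0.0]
ft_force: [0.2, -0.6, 0.7]
grip_width: 0.0684
grasp_force: 0.0
```

Request:
step_arm --targets "0.6 -0.01 0.08 0 0 0 0;0.6 -0.015 0.16 0 0 0 0;0.6 -0.02 0.24 0 0 0 0;0.6 -0.03 0.32 0 0 0 0;0.6 -0.036 0.4 0 0 0 0;0.6 -0.036 0.44 0 0 0 0;0.6 -0.036 0.45 0 0 0 0;0.6 -0.036 0.45 0 0 0 0;0.6 -0.036 0.45 0 0 0 0;0.6 -0.036 0.45 0 0 0 0"

```text
clock: 21.17
eef_pos: [0.5149, 0.3374, 0.1849]
tool_rot: [0.695, 0.719, -0.001, 0.0]
ft_force: [0.5, -0.3, 0.1]
grip_width: 0.0683
grasp_force: 0.0
```

```bash
python3 - <<'E'
from h import *
i=bot.camera_info("wrist"); im=bot.camera("wrist")[:,:,::-1].copy(); s=bot.camera("side")[100:220,320:460,::-1]
cv2.imwrite("pics/w5.png",np.hstack([cv2.resize(im,(480,360),interpolation=cv2.INTER_AREA),cv2.resize(s,(320,360))]))
np.save("w5.npy",i,allow_pickle=True)
o=bot.get_obs(); print(o["eef_pos"],o["tool_rot"])
for k,p in dict(A=(.5145,.3416,.049)).items(): print(k,np.array(proj(p,i))*.75)
E
```

```text
[0.5152 0.3373 0.1854] [ 0.6956  0.7184 -0.0002  0.0001]
A [234.1415 168.4687]
```

View pics/w5.png

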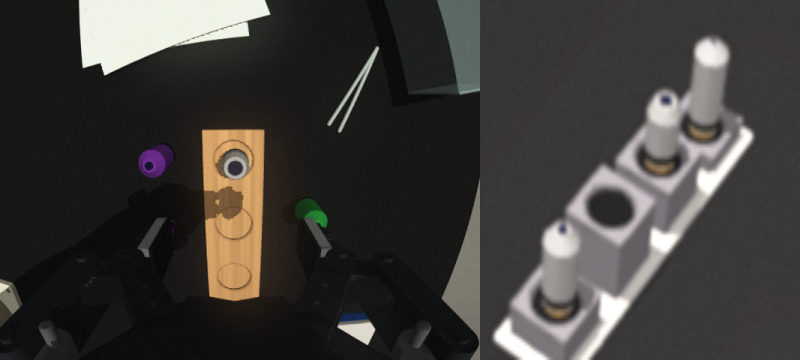

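A's nose is at (234,168), with B, C and D standing upright. I'll grasp A low.

Request:
step_arm --targets "0.6 0 0.006 -0.05 0 0 0;0.6 0 0.006 -0.12 0 0 0;0.6 0 0.006 -0.19 0 0 0;0.6 0 0.006 -0.26 0 0 0;0.6 0 0.006 -0.31 0 0 0;0.6 0 0.006 -0.33 0 0 0;0.6 0 0.006 -0.338 0 0 0;0.6 0 0.006 -0.338 0 0 0;0.6 0 0.006 -0.338 0 0 0"

```text
clock: 22.02
eef_pos: [0.5164, 0.3424, 0.0182]
tool_rot: [0.695, 0.719, 0.002, 0.0]
ft_force: [0.6, -0.4, -0.4]
grip_width: 0.0683
grasp_force: 0.0
```

Request:
step_arm --targets "-1 0 0 0 0 0 0;-1 0 0 0 0 0 0;-1 0 0 0 0 0 0;-1 0 0 0 0 0 0;-1 0 0 0 0 0 0;-1 0 0 0 0 0 0;-1 0 0 0 0 0 0"

```text
clock: 22.6
eef_pos: [0.5158, 0.3427, 0.0181]
tool_rot: [0.695, 0.719, 0.002, 0.0]
ft_force: [-0.6, -0.2, 5.5]
grip_width: 0.0282
grasp_force: 59.1
```

Request:
step_arm --targets "-1 0 0 0.04 0 0 0;-1 0 0 0.1 0 0 0;-1 0 0 0.18 0 0 0;-1 0 0 0.25 0 0 0;-1 0.01 -0.05 0.28 0 0 0;-1 0.015 -0.12 0.28 0 0 -0.03;-1 0.02 -0.2 0.28 0 0 -0.06;-1 0.025 -0.28 0.28 0 0 -0.09;-1 0.03 -0.36 0.28 0 0 -0.12;-1 0.04 -0.44 0.28 0 0 -0.12"

```text
clock: 23.43
eef_pos: [0.534, 0.1203, 0.1564]
tool_rot: [0.728, 0.686, -0.0, -0.0]
ft_force: [0.1, 0.0, -1.1]
grip_width: 0.0283
grasp_force: 59.3
```

Request:
step_arm --targets "-1 0.01 -0.08 0 0 0 0;-1 0.015 -0.16 0 0 0 0;-1 0.02 -0.24 0 0 0 0;-1 0.03 -0.32 0 0 0 0;-1 0.04 -0.4 0 0 0 0;-1 0.045 -0.48 0 0 0 0;-1 0.05 -0.56 0 0 0 0;-1 0.05 -0.6 0 0 0 0;-1 0.05 -0.618 0 0 0 0;-1 0.05 -0.618 0 0 0 0"

```text
clock: 24.27
eef_pos: [0.5594, -0.1891, 0.1559]
tool_rot: [0.729, 0.684, -0.0, -0.0]
ft_force: [0.8, 1.3, -0.9]
grip_width: 0.0282
grasp_force: 59.3
```

Request:
step_arm --targets "-1 0 0 0 0 0 0;-1 0 0 0 0 0 0"

```text
clock: 24.43
eef_pos: [0.5597, -0.1855, 0.1562]
tool_rot: [0.727, 0.686, 0.0, -0.0]
ft_force: [0.2, 1.1, -1.6]
grip_width: 0.0278
grasp_force: 59.3
```

Request:
step_arm --targets "-1 0 0 -0.05 0 0 0;-1 0 0 -0.12 0 0 0;-1 0 0 -0.15 0 0 0;-1 0 0 -0.165 0 0 0;-1 0 0 -0.175 0 0 0;-1 0 0 -0.18 0 0 0;-1 0 0 -0.184 0 0 0;-1 0 0 -0.187 0 0 0;-1 0 0 -0.188 0 0 0;-1 0 0 -0.188 0 0 0"

```text
clock: 25.27
eef_pos: [0.5604, -0.1872, 0.0631]
tool_rot: [0.728, 0.686, 0.0, 0.001]
ft_force: [0.0, 0.1, -1.6]
grip_width: 0.0281
grasp_force: 59.3
```

Request:
step_arm --targets "-1 0 0 -0.001 0 0 0;-1 0 0 -0.002 0 0 0;-1 0 0 -0.002 0 0 0;-1 0 0 -0.002 0 0 0"

```text
clock: 25.6
eef_pos: [0.5598, -0.1871, 0.0614]
tool_rot: [0.728, 0.686, 0.0, 0.0]
ft_force: [-0.1, -0.1, -0.8]
grip_width: 0.0281
grasp_force: 59.3
```

Request:
step_arm --targets "-1 0 0 -0.001 0 0 0;-1 0 0 -0.002 0 0 0;-1 0 0 -0.002 0 0 0;-1 0 0 -0.002 0 0 0"

```text
clock: 25.93
eef_pos: [0.5599, -0.1872, 0.0611]
tool_rot: [0.728, 0.686, 0.0, 0.0]
ft_force: [-1.7, -0.1, 5.1]
grip_width: 0.028
grasp_force: 59.7
```

Seated at the expected height with light contact. Release and retreat.

Request:
step_arm --targets "-0.2 0 0 0 0 0 0;-0.1 0 0 0 0 0 0;0.2 0 0 0 0 0 0;0.5 0 0 0 0 0 0;0.6 0 0 0 0 0 0;0.6 0 0 0.06 0 0 0;0.6 0 0 0.14 0 0 0;0.6 0 0 0.2 0 0 0;0.6 0 0 0.22 0 0 0;0.6 0 0 0.22 0 0 0"

```text
clock: 26.77
eef_pos: [0.5622, -0.1878, 0.1742]
tool_rot: [0.728, 0.686, 0.002, 0.003]
ft_force: [0.2, 0.0, 0.5]
grip_width: 0.0684
grasp_force: 0.0
```

Request:
step_arm --targets "0.6 -0.05 0.05 0 0 0 0;0.6 -0.12 0.1 0 0 0 0;0.6 -0.2 0.14 0 0 0 0;0.6 -0.28 0.18 0 0 0 0;0.6 -0.34 0.22 0 0 0 0;0.6 -0.36 0.24 0 0 0 0;0.6 -0.36 0.24 0 0 0 0;0.6 -0.36 0.24 0 0 0 0"

```text
clock: 27.43
eef_pos: [0.3788, -0.0666, 0.1693]
tool_rot: [0.727, 0.686, -0.0, -0.0]
ft_force: [1.1, -0.3, 0.4]
grip_width: 0.0684
grasp_force: 0.0
```

```bash
python3 - <<'E'
from h import *
s=bot.camera("side")[:,:,::-1]; t=bot.camera("top")[:,:,::-1]
a=cv2.resize(s[100:240,300:460],(480,420),interpolation=cv2.INTER_CUBIC); b=cv2.resize(t[150:290,330:500],(320,420),interpolation=cv2.INTER_CUBIC)
cv2.imwrite("pics/end.png",np.hstack([a,b])); print(bot.get_obs()["eef_pos"])
E
```

```text
[ 0.3806 -0.0674  0.1698]
```

View pics/end.png

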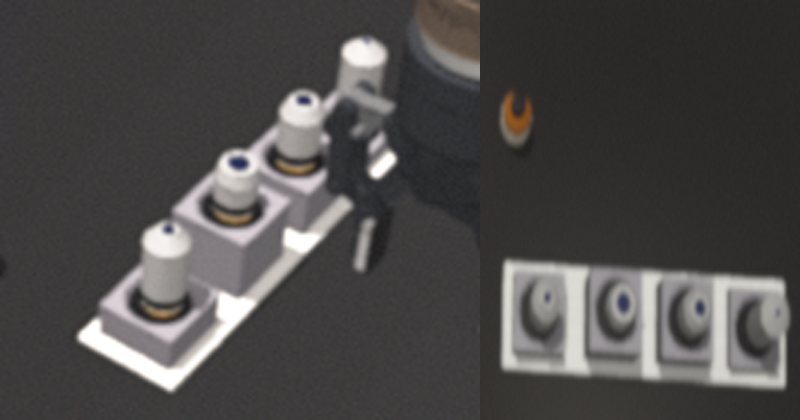

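All four stand in their holders, with noses in the side crop at C (168,228), A (238,162), B (303,100) and D (365,42). I'll check level and tilt numerically.

```bash
python3 - <<'E'
from h import *
for k,a,b in (("C",(365.6,249),(356,176)),("A",(406,250.7),(379.3,154)),("B",(446.3,252.7),(401,133.3)),("D",(487.8,254.3),(421.7,114))): print(k,*tri(a,b),atz("top",*a,.092))
E
```

```text
C [ 0.5638 -0.1109  0.0914] 0.0018564471008296196 [ 0.5629 -0.1112]
A [ 0.5597 -0.1901  0.0907] 0.0021479189781183207 [ 0.5585 -0.1903]
B [ 0.555  -0.2689  0.0913] 0.0029471413365425355 [ 0.5535 -0.2692]
D [ 0.551  -0.3509  0.0895] 0.0029538295811583947 [ 0.5493 -0.3506]
```

```bash
python3 -c "
from workcell import bot
print(bot.get_obs()['joint_vel'].round(3)); print(bot.job_done())"
```

```text
[-0.008  0.014  0.02   0.007  0.002  0.002]
the job is handed in; nothing more can be done
None
```

All four objectives are upright in their matching holders, placed in the order D, C, B, A, with their tops level at about 91 mm (within 2 mm as measured); the bottle and box were not touched, and the job is handed in.

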